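# Couple the bangle bar head onto its ball stand and lock it

### The job

Set the bangle bar head upright onto the ball of the display stand, feel it down past its spring plungers until it is fully home on the flange, and push it home there firmly for about half a second with 15 to 20 N, never over 25 N, its red lever still up. Only then press the red lever all the way down, gently, so that it locks. Leave the bar head locked on the stand, and the gift box, tape roll and orange bangle where they are.

Things in the scene. Friction and masses are not known exactly. Their poses are not given: they have to be found in the camera images.
- head: Bangle bar head, 0.25 kg: black cup 44 mm across, 49 mm high, open below, straight bore 32 mm wide, 41 mm deep. Origin: centre of its lower rim, z up; it starts standing on the table. Brass arms (30 mm above the rim, ends up to 47 mm) reach 71 mm to +x and -x. Lever down moves jaws (5 to 11 mm above the rim) in under the ball; if the cup is not home they hit the ball and the lever stops part way.
- head_grip (a point): Grasp point on the head's axis, 36 mm above its rim, axes as the head's. Between two rubber flats on its +y and -y sides, 48 mm apart, 26 mm wide along x, 11 to 45 mm above the rim: grasp from above, TCP here, fingers closing along y. Friction about 0.6.
- plungers (a point): Point on the head's axis, 20 mm above its rim. Here two round-nosed spring plungers stand out of the bore's +y and -y walls, 23 mm apart, and must be forced aside by the 28 mm ball: from about 13 mm above home, all the way down, the head resists with 5 to 11 N, more than its weight, and stays up unless pushed. Home is felt as a steep rise above that: push there with 15 to 20 N.
- lever (a joint): Red latch lever on top of the head, hinged about its y axis at x = -18 mm, 54 mm above the rim. 0 = up (sloping 0.5 rad up towards +x; free end 79 mm above the rim), 0.5 = fully down (level, top face 58 mm above the rim). 3 to 5 N on the pad moves it; firm stop at 0.5; it stays where it is left.
- lever_pad (a point): Point on the red lever's top face, 33 mm from its hinge (lever 18 mm wide, ends 45 mm from the hinge). Lever down: x = +15 mm, y = 0, 58 mm above the rim in the head's frame. Press straight down here with closed fingertips; it meets its stop at about 10 N.
- stand: Display stand fixed to the table: round dark foot 110 mm wide, 14 mm high, column, steel stem, brass flange 50 mm wide and, on a 10 mm neck, a steel ball 28 mm wide. Origin: centre of the foot's underside, z up; all parts lie on its z axis. Ball centre 24 mm, ball top 38 mm above the flange's top. Head home: rim resting on the flange, axes in line, any yaw. Keep every push under 25 N.
- flange_mid (a point): Fixed reference point on the stand's axis, 90 mm above its origin: the middle of the range of heights. The stem is clamped at an unmeasured height, so the flange's real top lies anywhere from 12 mm below to 12 mm above this point and must be felt. Flange and ball yield downwards on a rubber bush, 12 N per mm.
- gift_box: Pink gift box with a pale band, 65x65x36 mm, loose, bystander. Origin: centre of its underside.
- tape: Roll of tan tape lying flat, 104 mm wide, 25 mm high, loose, bystander. Origin: centre of its underside.
- bangle: Orange bangle lying flat, 54 mm wide, 6 mm high, loose, bystander. Origin: centre of its underside.

How it is judged:
By the outcome, as a careful person would: the job done as asked, in the order asked, and still so for the second after the job is handed in, with the robot touching nothing.
It also fails if it takes over 51 s, if anything falls off the work surface, if the arm or the gripper's body presses on something with over 40 N, if the wrist force passes 120 N, or if a joint passes its speed limit or range.

### The arm

A 7-joint arm with a two-finger parallel gripper is mounted at the origin on a cart in front of the work surface, level with it; the furniture and walls round the work are solid. World frame = base frame: x ahead of the robot, y to its left, z up, the work surface at z = 0. Lengths are in m, angles in rad, forces in N, time in s.
With the tool pointing down it reaches from about 0.35 to 0.9 m from the base axis. Payload 8.1 kg.
Tool frame: the origin (TCP) lies between the finger pads, 19 mm behind the fingertips; this is the grasp point; z points along the fingers, y is the line along which they close (so a half turn about z gives the same grasp; the last joint's range is limited). The gripper opens to 92 mm and grips with 3 to 60 N. Pads are 19 mm wide; open, the fingers measure 130 mm over their backs; the gripper's body (75 mm by 190 mm) begins 47 mm behind the grasp point.
Start: joints at [1.074, 0.434, 0.025, 1.573, -0.012, 1.134, -0.075], TCP at [0.24, -0.577, 0.246] pointing down, gripper open.
Joint ranges: [-2.62, 2.62], [-0.44, 2.09], [-1.27, 1.32], [0.08, 2.57], [-1.32, 4.46], [0.12, 2], [-2.74, 2.74]. Speed limits (rad/s): [2.22, 2.22, 3.01, 3.01, 3.14, 3.14, 3.14].

### API

Orientations are given as a rotation vector (axis times angle).
In Python, from cell import r gives the robot as it stands. Calls block until the motion is done:
- r.goto(position, orientation): joint-space move of the TCP to a pose.
- r.line_to(position, frame=None, velocity=0.15, stop_force=None): straight line of the TCP; frame=None keeps the orientation; velocity is the mean speed in m/s. With stop_force (N) it stops when the force on the tool has changed by that much, and returns True; else False.
- r.move_joints(angles): joint-space move.
- r.gripper_open() and r.grasp(grasp_force=None): open the fingers fully, or close them until they stop; grasp_force is the grip in N (None keeps the last).
- r.hold(seconds).
- r.solve_ik(position, orientation): joint angles nearest the present ones, or None.
- r.get_image(name): name is "side" or "top"; returns a dict with "pixels" (384x512x3 uint8, red, green, blue), "fx", "fy", "cx", "cy" (pixels), "k1" (the pictures are not rectified: a ray, as slopes to the right and down, at radius r is drawn at 1 + k1 r^2 times it, then the intrinsics apply), "rvec" (rotation vector, rad) and "tvec" (3), from world to camera coordinates, as OpenCV has them. Camera axes: x right, y down, z forward; pixel columns grow to the right and rows downward; lengths in m; the calibration is good to about 2 mm. A picture is of the moment at which its call begins. There is no depth.
A pose or a line that the arm cannot do raises r.Unreachable and nothing moves.
- r.job_done(): hands the job in; it is judged then, once.
Readings, each from a call of its own:
- r.current_time_s(): time.
- r.current_q(): joint angles.
- r.current_qd(): joint speeds.
- r.current_joint_efforts(): joint torques, N m.
- r.current_position(): TCP position.
- r.current_orientation(): TCP orientation.
- r.current_wrist_force(): force on the tool from outside, world axes, zero at the start.
- r.current_wrist_torque(): the same for the moment, N m.
- r.current_opening(): opening from 0.0 (shut) to 1.0 (fully open).
- r.current_grip_force(): force on a finger pad.
Only numpy, scipy, OpenCV 4.12 (cv2) and the standard library are available. Lean on these libraries where they do the work, as an engineer would, in place of code of your own. Each camera call takes 0.05 s, during which the arm holds its last target. There are 200 camera calls.

## Working session

There is one attempt and no reset: what is moved stays moved. The work goes in short steps, each a Python script; the robot and the scene stay as the last script left them, time stands still between calls to the robot, and variables do not carry over. Pictures are saved under pics/ and viewed, at most 10 in all, crops included, and the job is handed in when it is done.

```bash
mkdir -p pics; ls; python3 - <<'E'
from cell import r
import cv2,pickle
for n in("side","top"):
    d=r.get_image(n); pickle.dump(d,open(f"pics/{n}0.pkl","wb"))
    cv2.imwrite(f"pics/{n}0.png",cv2.resize(d["pixels"][:,:,::-1],(800,600),interpolation=cv2.INTER_CUBIC))
    print({k:v for k,v in d.items() if k!="pixels"})
print(r.current_orientation(),r.current_time_s())
E
```

```text
pics
{'fx': 347.6291624548438, 'fy': 347.6291624548438, 'cx': 250.28378491044492, 'cy': 190.10330766091872, 'k1': -0.04636946202055487, 'rvec': array([ 0.1251764 , -2.7026825 ,  1.45439947]), 'tvec': array([0.5494494 , 0.06540603, 0.91722621])}
{'fx': 499.8711526958309, 'fy': 499.8711526958309, 'cx': 259.3402024329397, 'cy': 189.0701046086088, 'k1': 0.011687000679447009, 'rvec': array([ 2.20844507, -2.15094829,  0.07124242]), 'tvec': array([0.07729492, 0.57682771, 1.35099851])}
[-3.07959095e+00 -6.14203143e-01  6.16083163e-04] 0.1
```

View pics/side0.png

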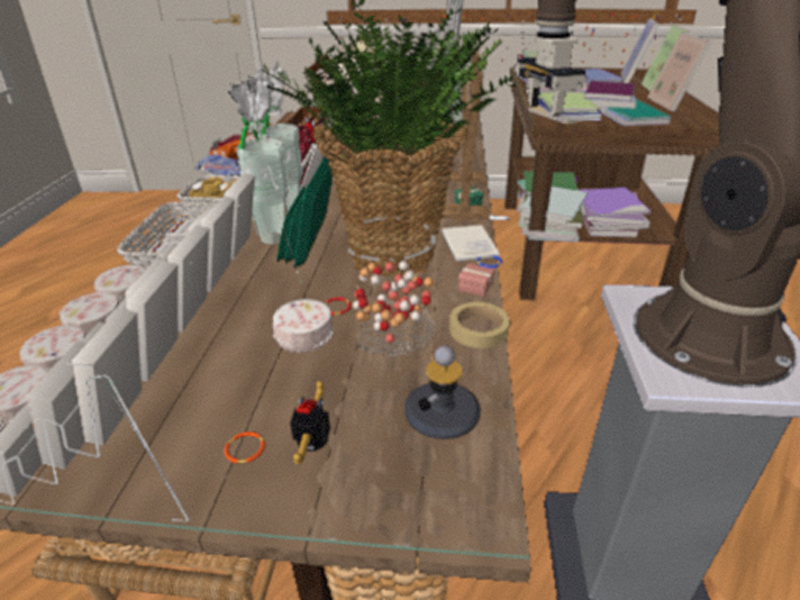

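View pics/top0.png

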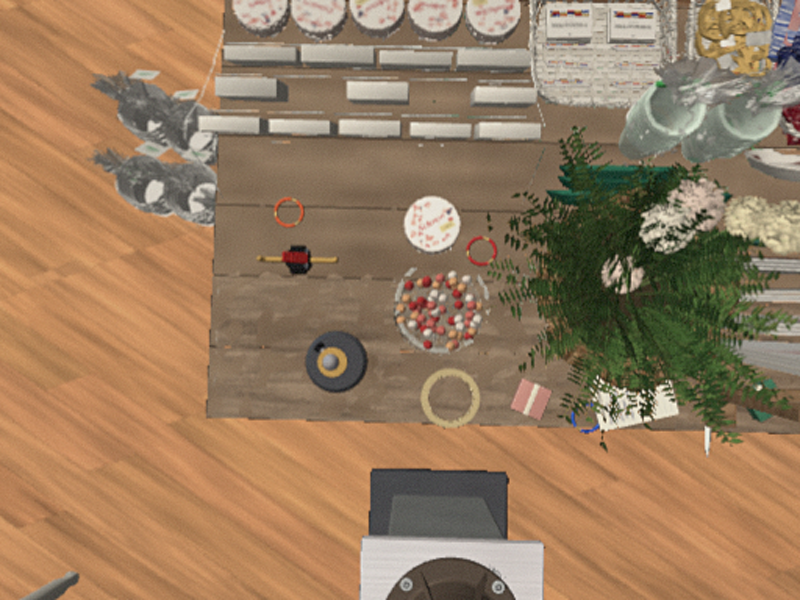

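```bash
python3 - <<'E'
import cv2,pickle,numpy as np
t=pickle.load(open("pics/top0.pkl","rb"))["pixels"][:,:,::-1]; s=pickle.load(open("pics/side0.pkl","rb"))["pixels"][:,:,::-1]
# top: cols 155-245 rows 115-260 ; side: cols 140-320 rows 215-300
a=cv2.resize(t[150:260,155:245],None,fx=5.45,fy=5.45,interpolation=cv2.INTER_CUBIC)
cv2.imwrite("pics/topc.png",a)
cv2.imwrite("pics/sidec.png",cv2.resize(s[215:305,170:320],None,fx=5.3,fy=5.3,interpolation=cv2.INTER_CUBIC))
E
cat > h.py <<'E'
import numpy as np,cv2
from scipy.optimize import least_squares
def proj(d,P):
    R,_=cv2.Rodrigues(d["rvec"]);c=np.atleast_2d(P)@R.T+d["tvec"]
    s=c[:,:2]/c[:,2:];s=s*(1+d["k1"]*(s**2).sum(1,keepdims=True))
    return s*[d["fx"],d["fy"]]+[d["cx"],d["cy"]]
def at_z(d,uv,z):
    return least_squares(lambda p:(proj(d,[p[0],p[1],z])-uv).ravel(),[.5,0]).x
E
```

```text
(no output)
```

View pics/topc.png

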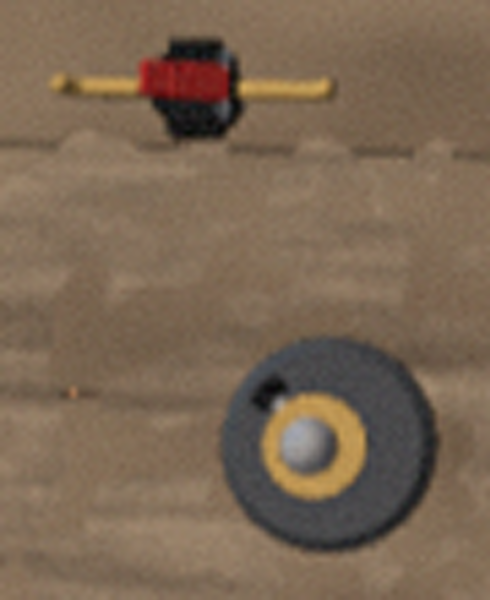

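View pics/sidec.png

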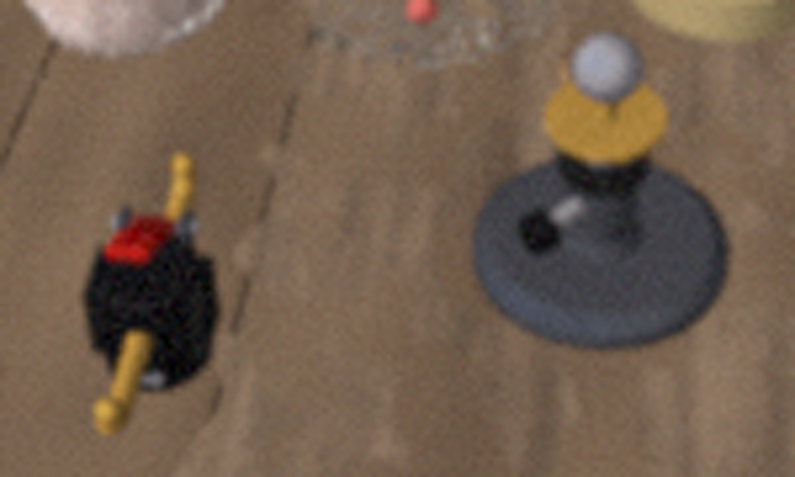

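```bash
python3 - <<'E'
import pickle
from h import *
T=pickle.load(open("pics/top0.pkl","rb"));S=pickle.load(open("pics/side0.pkl","rb"))
tc=lambda x,y:np.array([(x+.5)/5.45-.5+155,(y+.5)/5.45-.5+150])
sc=lambda x,y:np.array([(x+.5)/5.3-.5+170,(y+.5)/5.3-.5+215])
fu=lambda x,y:np.array([x*.64,y*.64])
tri=lambda a,b:least_squares(lambda p:np.r_[(proj(T,p)-a).ravel(),(proj(S,p)-b).ravel()],[.5,0,.1])
b=tri(tc(308,445),sc(607,67));print("ball",b.x,b.fun)
print("foot",at_z(T,tc(329,444),.014), at_z(S,sc(601,240),.014))
f=tri(tc(314,446),sc(606,120));print("flange",f.x,f.fun)
A=tri(tc(60,83),sc(110,412));B=tri(tc(327,88),sc(181,160));print("tips",A.x,B.x,A.fun,B.fun,np.linalg.norm(A.x-B.x))
print("tips z44",at_z(T,tc(60,83),.044),at_z(T,tc(327,88),.044),at_z(S,sc(110,412),.044),at_z(S,sc(181,160),.044))
print("tape",at_z(T,fu(450,398),.025),"box",at_z(T,fu(531,398),.036),"bangle",at_z(T,fu(289,212),.003))
for p in [(500,220),(560,130),(520,380),(600,445),(620,270)]: print("fern",p,at_z(T,fu(*p),.3),at_z(T,fu(*p),.1))
print("bowl",at_z(T,fu(440,310),.05),"table",at_z(T,fu(210,415),0),at_z(T,fu(800,432),0),"shelf",at_z(T,fu(205,125),.1))
print("tcp px",proj(T,[.24,-.577,.246])/.64,proj(S,[.24,-.577,.246])/.64,proj(T,[0,0,0])/.64)
E
```

```text
ball [0.45654387 0.2125866  0.10355601] [-0.00185078  0.10637735 -0.08705092 -0.00210819]
foot [0.45641914 0.21127303] [0.45591502 0.21798248]
flange [0.45595806 0.21254318 0.07588316] [-0.00061506  0.03485047 -0.02850951 -0.00069706]
tips [0.63185536 0.34860158 0.04161963] [0.6336174  0.21536476 0.04378541] [ 0.04428541  0.24545672 -0.17604999 -0.00897064] [-0.02337158 -0.14985001  0.12467103  0.0061793 ] 0.13326607486140882
tips z44 [0.63224284 0.34827425] [0.63318494 0.21526621] [0.63072498 0.35054041] [0.63383025 0.21559847]
tape [0.39797533 0.01002677] box [ 0.40239852 -0.12854101] bangle [0.72073695 0.30539193]
fern (500, 220) [ 0.66402741 -0.04070378] [ 0.69892748 -0.062799  ]
fern (560, 130) [ 0.79503323 -0.12334123] [ 0.8539632  -0.16059432]
fern (520, 380) [ 0.44066855 -0.07236105] [ 0.43459877 -0.10026304]
fern (600, 445) [ 0.35472731 -0.18359589] [ 0.33289365 -0.23190126]
fern (620, 270) [ 0.59757581 -0.20957249] [ 0.62028693 -0.26264265]
bowl [0.54895139 0.03181819] table [0.3554388  0.43178632] [ 0.35462163 -0.60438979] shelf [0.84780256 0.43663376]
tcp px [[867.73792566 530.27960349]] [[544.14360139 101.94270252]] [[450.00225848 629.62493788]]
```

```bash
cat >> h.py <<'E'
def down(deg):
    a=np.radians(deg/2); return np.array([np.cos(a),np.sin(a),0])*np.pi   # deg = world azimuth of tool x
E
python3 - <<'E'
import pickle
from h import *
from cell import r
S=pickle.load(open("pics/side0.pkl","rb"))
for p in [(.55,-.1),(.5,-.2),(.4,-.2),(.6,-.3)]:
    print(p,[(z,(proj(S,[*p,z])[0]/.64).round()) for z in (.2,.3,.4,.5,.6)])
az=lambda a:a+90
for a in (-67.4,-30,0,25):
  for R,z in ((.36,.45),(.36,.55),(.40,.6),(.45,.65)):
    for o in (a+90,a+180,a):
        q=r.solve_ik([R*np.cos(np.radians(a)),R*np.sin(np.radians(a)),z],down(o))
        print(a,R,z,o,None if q is None else np.round(q,2))
for p in ([.6325,.282,.036],[.6325,.282,.2],[.456,.2124,.2]): print(np.round(r.solve_ik(p,down(90.5)),2))
E
```

```text
(0.55, -0.1) [(0.2, array([396., 195.])), (0.3, array([395., 138.])), (0.4, array([394.,  75.])), (0.5, array([392.,   3.])), (0.6, array([391., -77.]))]
(0.5, -0.2) [(0.2, array([427., 175.])), (0.3, array([428., 122.])), (0.4, array([429.,  63.])), (0.5, array([430.,  -3.])), (0.6, array([430., -76.]))]
(0.4, -0.2) [(0.2, array([481., 176.])), (0.3, array([484., 122.])), (0.4, array([488.,  63.])), (0.5, array([493.,  -4.])), (0.6, array([497., -77.]))]
(0.6, -0.3) [(0.2, array([381., 157.])), (0.3, array([380., 107.])), (0.4, array([378.,  53.])), (0.5, array([376.,  -7.])), (0.6, array([374., -72.]))]
-67.4 0.36 0.45 22.599999999999994 [ 1.03 -0.13 -0.    1.75 -0.    1.52 -0.15]
-67.4 0.36 0.45 112.6 [ 1.29 -0.11 -0.22  1.74 -0.02  1.51  1.46]
-67.4 0.36 0.45 -67.4 [ 0.8  -0.15  0.19  1.77  0.03  1.52 -1.76]
-67.4 0.36 0.55 22.599999999999994 [ 1.02 -0.12  0.01  1.51  0.    1.75 -0.15]
-67.4 0.36 0.55 112.6 [ 1.26 -0.1  -0.19  1.5  -0.02  1.75  1.46]
-67.4 0.36 0.55 -67.4 [ 0.82 -0.13  0.17  1.52  0.02  1.75 -1.75]
-67.4 0.4 0.6 22.599999999999994 [ 1.02 -0.03  0.02  1.31  0.    
[... 1940 characters left out ...]
.08  1.69 -0.12  1.51 -1.48]
25 0.36 0.55 115 [ 0.88 -0.14 -1.17  1.45 -0.13  1.75  0.12]
25 0.36 0.55 205 [-0.4  -0.11 -0.16  1.5  -0.02  1.75  1.45]
25 0.36 0.55 25 [ 0.91 -0.15 -1.19  1.45 -0.14  1.75 -1.43]
25 0.4 0.6 115 [ 0.59  0.09 -1.25  1.24  0.09  1.87 -0.19]
25 0.4 0.6 205 [ 0.55  0.08 -1.19  1.24  0.08  1.87  1.39]
25 0.4 0.6 25 [-0.22 -0.   -0.35  1.28 -0.    1.86 -1.7 ]
25 0.45 0.65 115 [-0.14  0.14 -0.53  1.02  0.08  2.   -0.19]
25 0.45 0.65 205 [-0.14  0.14 -0.53  1.02  0.08  2.    1.38]
25 0.45 0.65 25 [-0.42  0.11 -0.16  1.04  0.02  1.99 -1.71]
[-0.11  0.85 -0.65  1.54  0.59  0.96 -0.94]
[ 0.01  0.75 -0.92  1.39  0.6   1.29 -0.93]
[ 0.26  0.52 -1.11  1.86  0.52  1.09 -1.04]
```

```bash
python3 - <<'E'
from h import *
from cell import r
r.move_joints([1.02,-0.12,0.01,1.51,0,1.75,-0.1])
r.move_joints([-0.5,-0.12,0.01,1.51,0,1.75,0.3])
print(r.current_time_s(),r.current_position())
r.goto([.6325,.282,.16],down(90.5)); print(r.current_q().round(2),r.current_time_s())
for n in("side","top"):
    d=r.get_image(n); 
    c=proj(d,[.62,.28,.08])[0].astype(int); w=(50,45)
    print(n,c)
    i=d["pixels"][c[1]-w[1]:c[1]+w[1],c[0]-w[0]:c[0]+w[0],::-1]
    cv2.imwrite(f"pics/{n}1.png",cv2.resize(i,None,fx=4,fy=4,interpolation=cv2.INTER_CUBIC))
a,b=[cv2.imread(f"pics/{n}1.png") for n in("side","top")]
cv2.imwrite("pics/m1.png",np.hstack([a,b]))
print(r.current_wrist_force(),r.current_wrist_torque())
E
```

```text
3.4583 [0.33874092 0.11884886 0.55094498]
[-0.5   0.61  0.01  1.49 -0.01  1.04 -0.48] 5.325
side [201 253]
top [188 168]
[-0.33161795  0.2798771   0.44638145] [ 0.06348149 -0.07816883  0.06761523]
```

View pics/m1.png

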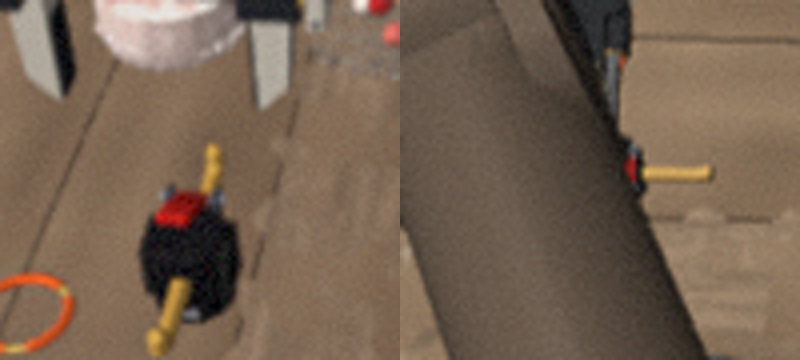

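```bash
python3 - <<'E'
from h import *
from cell import r
print(r.line_to([.6325,.282,.036],velocity=.1,stop_force=8),r.current_position())
r.grasp(45); print(r.current_opening(),r.current_grip_force(),r.current_wrist_force())
r.line_to([.6325,.282,.2],velocity=.15); print(r.current_wrist_force(),r.current_wrist_torque())
r.line_to([.4563,.2124,.20],velocity=.2); r.hold(.2)
print(r.current_time_s(),r.current_wrist_force(),r.current_wrist_torque(),r.current_position(),r.current_opening())
ims=[]
for n,w in(("side",(50,60)),("top",(50,60))):
    d=r.get_image(n); c=proj(d,[.456,.212,.14])[0].astype(int); print(n,c-w)
    i=d["pixels"][c[1]-w[1]:c[1]+w[1],c[0]-w[0]:c[0]+w[0],::-1]
    ims.append(cv2.resize(i,None,fx=4,fy=4,interpolation=cv2.INTER_CUBIC))
cv2.imwrite("pics/m2.png",np.hstack(ims))
E
```

```text
False [0.63302921 0.2822335  0.03681086]
0.5196799868145728 44.99554753303528 [-0.42349781  0.4790621  -0.14491086]
[-0.49142912 -0.58962094 -2.00678022] [-0.01911482 -0.12613661  0.00560272]
10.1167 [ 0.24354908 -0.36512757 -2.09347273] [-0.0387796  -0.10951934  0.02569534] [0.45693635 0.21264796 0.19978657] 0.5213248528328234
side [234 153]
top [159 171]
```

View pics/m2.png

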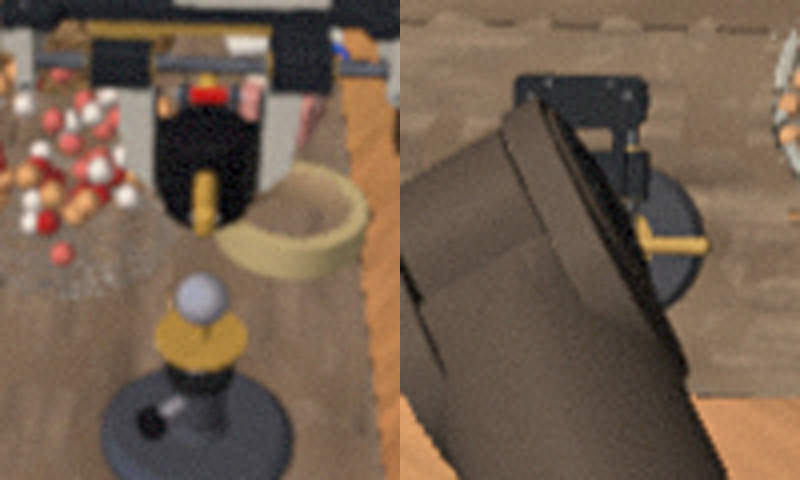

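```bash
python3 - <<'E'
import pickle
from h import *
T=pickle.load(open("pics/top0.pkl","rb"));S=pickle.load(open("pics/side0.pkl","rb"))
sc=lambda x,y:np.array([(x+.5)/4-.5+234,(y+.5)/4-.5+153])
tc=lambda x,y:np.array([(x-400+.5)/4-.5+159,(y+.5)/4-.5+171])
print("far tip",at_z(T,tc(703,245),.208),"near tip side",at_z(S,sc(205,220),.208))
inv=lambda P:(proj(S,P)[0]-[234,153]+.5)*4-.5
print("pred near tip",inv([.4569,.2126+.0665,.208]),"ball",inv([.4565,.2125,.1035]),"cup mid",inv([.4569,.2126,.185]),inv([.4569,.2126,.164]))
E
```

```text
far tip [0.4581665 0.146889 ] near tip side [0.45652132 0.28556218]
pred near tip [204.46965219 211.36841768] ball [201.72685553 298.41668006] cup mid [206.02973698 170.19458463] [204.67089449 204.8506821 ]
```

```bash
python3 - <<'E'
from h import *
from cell import r
d=r.get_image("side"); cv2.imwrite("pics/s3.png",cv2.resize(d["pixels"][165:245,255:315,::-1],None,fx=7.5,fy=7.5,interpolation=cv2.INTER_CUBIC))
f=lambda P:((proj(d,P)[0]-[255,165]+.5)*7.5-.5).round(1)
p=r.current_position()
for y,z in((.0665,.044),(-.0665,.044),(0,0),(.022,0),(.0215,.079),(-.018,.054)): print(y,z,f(p+[0,y,z-.036]))
print(f([.4565,.2125,.1035]))
E
```

```text
0.0665 0.044 [227.8 307.1]
-0.0665 0.044 [238.2  28.2]
0 0 [228.  294.9]
0.022 0 [226.2 344. ]
0.0215 0.079 [236.5  82.7]
-0.018 0.054 [236.1  87. ]
[221.2 470. ]
```

View pics/s3.png

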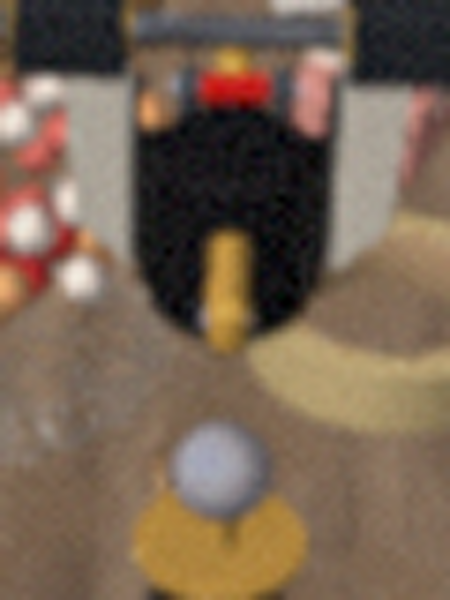

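```bash
python3 - <<'E'
import pickle
from h import *
from cell import r
S=pickle.load(open("pics/side0.pkl","rb"))
R,_=cv2.Rodrigues(r.current_orientation()); print(R.round(4)); 
f=lambda P:((proj(S,P)-[170,215]+.5)*5.3-.5).round(1)
p=np.array([.6328,.282,0])
th=np.linspace(0,2*np.pi,73)
def rim(P,g): 
    c=g(P+np.c_[.022*np.cos(th),.022*np.sin(th),0*th]); return c[c[:,1].argmax()],c[:,0].min(),c[:,0].max()
print("initial",f(p+[0,.0665,.044]),f(p+[0,-.0665,.044]),rim(p,f), f(p+[0,-.018,.054]),f(p+[0,.0215,.079]))
g=lambda P:((proj(S,P)-[255,165]+.5)*7.5-.5).round(1)
p=r.current_position()-[0,0,.036]
print("now",rim(p,g))
E
```

```text
[[-8.6e-03  1.0e+00 -2.0e-04]
 [ 1.0e+00  8.6e-03 -1.0e-04]
 [-1.0e-04 -2.0e-04 -1.0e+00]]
initial [[105.8 407.2]] [[183.4 160. ]] (array([151.7, 393.6]), np.float64(104.9), np.float64(213.4)) [[155.1 223.7]] [[124.1 249.7]]
now (array([233.6, 344.2]), np.float64(145.7), np.float64(310.8))
```

```bash
python3 - <<'E'
from h import *
from cell import r
np.set_printoptions(precision=3,suppress=True)
def P(h): print(h,r.current_position(),r.current_wrist_force(),r.current_wrist_torque(),round(r.current_time_s(),2))
x,y=.4565,.2125
r.line_to([x,y,.158],velocity=.08,stop_force=4); P("")
for z in(.150,.142,.136,.131):
    h=r.line_to([x,y,z],velocity=.03,stop_force=3); P(h)
    if h: break
E
```

```text
[0.457 0.213 0.158] [ 0.254 -0.325 -2.269] [-0.005 -0.084  0.025] 10.94
False [0.456 0.212 0.15 ] [ 0.036  0.353 -2.429] [ 0.006 -0.126 -0.008] 11.36
False [0.456 0.212 0.142] [ 0.6   -0.257 -2.834] [-0.014 -0.135  0.095] 11.78
False [0.456 0.212 0.136] [ 0.177 -0.573 -2.789] [-0.066 -0.092  0.065] 12.12
False [0.456 0.212 0.131] [ 0.13   0.534 -1.96 ] [-0.085 -0.063 -0.008] 12.44
```

```bash
cat >> h.py <<'E'
np.set_printoptions(precision=3,suppress=True)
def fz(r,n=4):
    v=[]
    for _ in range(n): v.append(r.current_wrist_force()[2]); r.hold(.01)
    return float(np.mean(v))
E
python3 - <<'E'
from h import *
from cell import r
x,y,z=.4565,.2125,.131
while z>.108:
    z-=.001
    h=r.line_to([x,y,z],velocity=.012,stop_force=7); f=fz(r)
    print(h,round(z,4),r.current_position(),round(f,2),r.current_wrist_force()[:2],r.current_wrist_torque(),round(r.current_time_s(),2))
    if h or f>10: break
E
```

```text
False 0.13 [0.457 0.213 0.13 ] -2.61 [-0.273 -0.895] [-0.009 -0.098  0.015] 12.72
False 0.129 [0.457 0.213 0.129] -2.74 [ 0.256 -0.037] [-0.009 -0.097 -0.007] 13.01
False 0.128 [0.456 0.213 0.128] -2.62 [0.547 0.845] [ 0.02   0.033 -0.057] 13.29
False 0.127 [0.456 0.213 0.127] -0.27 [-1.269  0.39 ] [ 0.025  0.171 -0.002] 13.57
False 0.126 [0.457 0.213 0.126] 1.14 [-1.451  0.751] [ 0.097  0.093 -0.012] 13.86
False 0.125 [0.457 0.213 0.125] 0.34 [-0.997  0.446] [ 0.232  0.017 -0.001] 14.14
False 0.124 [0.456 0.213 0.124] -0.53 [0.447 1.379] [ 0.385 -0.014 -0.025] 14.43
False 0.123 [0.456 0.212 0.123] -2.37 [-0.55   1.392] [ 0.388 -0.101  0.04 ] 14.71
False 0.122 [0.456 0.212 0.122] -0.05 [-1.064  1.265] [0.262 0.037 0.022] 14.99
False 0.121 [0.456 0.212 0.121] -2.03 [-0.759  1.08 ] [ 0.28  -0.019 -0.013] 15.28
False 0.12 [0.456 0.212 0.12 ] -2.18 [-1.219  1.091] [ 0.259 -0.023  0.013] 15.56
False 0.119 [0.456 0.212 0.119] -4.47 [0.229 0.813] [ 0.281 -0.121  0.004] 15.84
False 0.118 [0.456 0.212 0.118] -3.67 [-0.342  0.973] [0.178 0.039 0.027] 16.12
False 0.117 [0.456 0.212 0.117] -3.73 [0.018 0.617] [ 0.131 -0.051  0.02 ] 16.41
False 0.116 [0.456 0.212 0.116] -5.01 [-0.754  1.577] [ 0.224 -0.044 -0.018] 16.69
False 0.115 [0.457 0.213 0.115] -2.95 [ 1.089 -0.246] [0.108 0.017 0.004] 16.98
False 0.114 [0.457 0.213 0.114] 4.42 [-2.249  0.764] [-0.064  0.508 -0.04 ] 17.26
False 0.113 [0.457 0.213 0.114] 11.4 [-3.566 -1.736] [-0.344  0.989  0.037] 17.54
```

```bash
python3 - <<'E'
from h import *
from cell import r
d=r.get_image("side"); cv2.imwrite("pics/s4.png",cv2.resize(d["pixels"][190:265,245:325,::-1],None,fx=8,fy=8,interpolation=cv2.INTER_CUBIC))
f=lambda P:((proj(d,P)[0]-[245,190]+.5)*8-.5).round(1)
p=r.current_position()
for P in((0,.0665,.044),(0,.022,0),(0,-.018,.054)): print(P,f(p+P-[0,0,.036]))
for z in (.078,.080,.082):print("flange near edge",z,f([.456,.2125+.025,z]),"L/R",f([.431,.2125,z]),f([.481,.2125,z]))
print(fz(r),r.current_wrist_force(),p,r.current_opening(),r.current_grip_force())
E
```

```text
(0, 0.0665, 0.044) [310.9 419.3]
(0, 0.022, 0) [310.3 431.5]
(0, -0.018, 0.054) [320.5 174.2]
flange near edge 0.078 [312.4 438.5] L/R [408.8 380. ] [221.5 370.5]
flange near edge 0.08 [312.7 432.7] L/R [409.1 374.3] [221.6 364.9]
flange near edge 0.082 [312.9 427. ] L/R [409.5 368.6] [221.7 359.2]
11.816455626164045 [-3.676 -1.367 11.428] [0.457 0.213 0.114] 0.5191374438088784 44.99818682670593
```

View pics/s4.png

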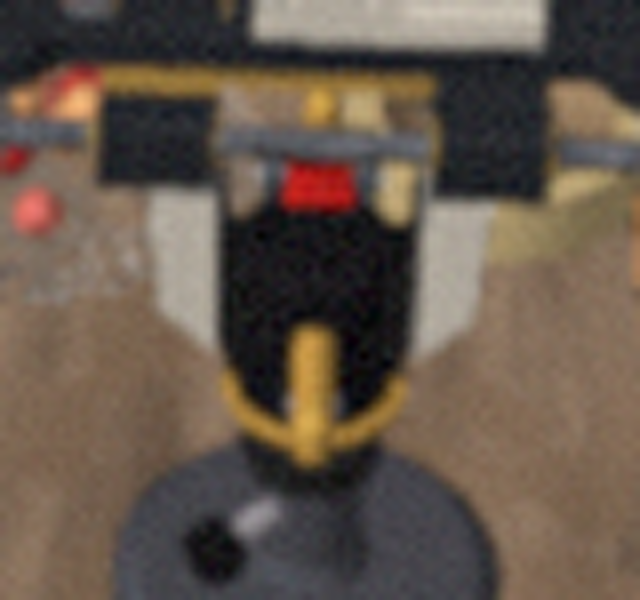

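```bash
python3 - <<'E'
from h import *
from cell import r
def P(h): print(h,r.current_position()*1000,round(fz(r),2),r.current_wrist_force(),r.current_wrist_torque(),round(r.current_time_s(),2))
x,y,z=.4560,.2123,.113
P("0")
for x in(.4560,.4555):
    r.line_to([x,y,z],velocity=.01,stop_force=6); P(x)
E
```

```text
0 [456.591 212.562 113.754] 11.43 [-3.08  -1.715 10.716] [-0.281  0.948 -0.009] 17.66
0.456 [456.564 212.572 113.887] 9.93 [-2.38  -0.385 10.822] [-0.196  0.641  0.024] 17.94
0.4555 [456.477 212.54  113.944] 9.55 [-0.709  0.178 10.285] [-0.269  0.369  0.032] 18.23
```

```bash
python3 - <<'E'
from h import *
from cell import r
x,y,z=.4555,.2123,.113
f=fz(r)
for _ in range(12):
    if f>14.9: break
    z-=min(.0006,max(.0002,(15.5-f)/9000)); r.line_to([x,y,z],velocity=.006,stop_force=6); f=fz(r,6)
    print(round(z*1000,2),r.current_position()*1000,round(f,2),r.current_wrist_force(),round(r.current_time_s(),2))
t=r.current_time_s(); v=[]
while r.current_time_s()-t<.75: v.append(r.current_wrist_force()); r.hold(.02)
v=np.array(v); print(v.mean(0),v[:,2].min(),v[:,2].max(),r.current_position()*1000,r.current_wrist_torque(),r.current_time_s())
E
```

```text
112.4 [456.494 212.547 113.607] 13.53 [-1.241 -1.342 14.006] 18.56
112.18 [456.5   212.551 113.486] 14.9 [-3.07  -0.985 13.847] 18.86
[-2.406 -1.432 14.832] 13.846902907813835 16.074286132945456 [456.466 212.577 113.477] [-0.428  0.795  0.04 ] 19.6083
```

```bash
python3 - <<'E'
from h import *
from cell import r
r.line_to([.4553,.2120,.11203],velocity=.006,stop_force=6)
t=r.current_time_s(); v=[]
while r.current_time_s()-t<.75: v.append(r.current_wrist_force()); r.hold(.02)
v=np.array(v); print(v.mean(0),v[:,2].min(),v[:,2].max(),r.current_position()*1000)
z=.1146
r.line_to([.4555,.2123,.1146],velocity=.01); print(fz(r),r.current_position()*1000)
r.gripper_open(); r.hold(.1); print(r.current_wrist_force(),r.current_opening(),r.current_time_s())
r.line_to([.456,.2124,.22],velocity=.12); r.grasp(10)
d=r.get_image("side"); cv2.imwrite("pics/s5.png",cv2.resize(d["pixels"][180:270,240:330,::-1],None,fx=6,fy=6,interpolation=cv2.INTER_CUBIC))
f=lambda P:((proj(d,P)[0]-[240,180]+.5)*6-.5).round(1)
b=np.array([.4563,.2125,.0785])
for P in((0,.0665,.044),(0,-.0665,.044),(0,.022,0),(0,-.018,.054),(0,.0215,.079)): print(P,f(b+P))
print(r.current_position(),r.current_wrist_force(),r.current_opening(),r.current_time_s())
E
```

```text
[-2.103 -0.761 15.14 ] 14.242962340771122 16.12805830603956 [456.479 212.533 113.455]
1.551716891807005 [455.897 212.475 114.658]
[-0.353 -0.046  0.162] 0.9990958167324862 22.0167
(0, 0.0665, 0.044) [264.2 372.5]
(0, -0.0665, 0.044) [273.3 132.2]
(0, 0.022, 0) [263.6 381.8]
(0, -0.018, 0.054) [271.3 188.8]
(0, 0.0215, 0.079) [271.  199.8]
[0.456 0.212 0.22 ] [ 0.31   0.171 -0.183] 0.001161751066330517 24.525
```

View pics/s5.png

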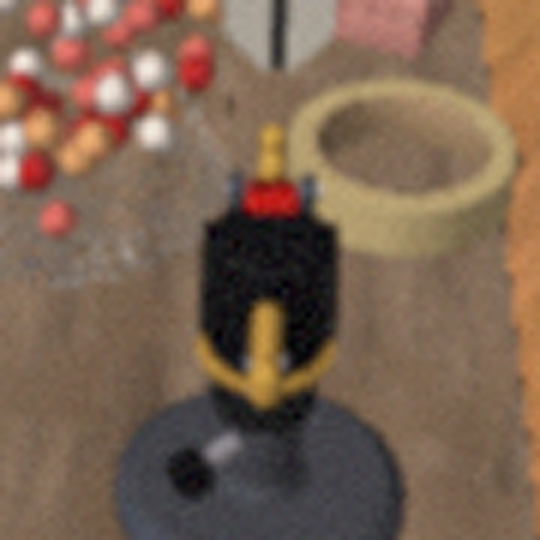

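```bash
python3 - <<'E'
from h import *
from cell import r
x,y=.4560,.2274
r.line_to([x,y,.19],velocity=.1); r.hold(.1); f0=fz(r); print(f0)
z=.178
r.line_to([x,y,z],velocity=.05,stop_force=3)
for _ in range(30):
    z-=.0015 if z>.158 else .0005
    h=r.line_to([x,y,z],velocity=.015,stop_force=5); f=fz(r)-f0
    print(round(z*1000,1),r.current_position()*1000,h,round(f,2),r.current_wrist_force()[:2],round(r.current_time_s(),2))
    if f>9.2: break
E
```

```text
0.1271240110582868
176.5 [456.118 227.473 176.673] False 1.22 [-1.296  0.377] 25.82
175.0 [456.154 227.825 175.238] False 3.39 [0.448 1.117] 26.1
173.5 [456.208 228.102 173.747] False 4.78 [-0.341  3.312] 26.38
172.0 [456.188 227.714 172.16 ] False 4.69 [0.318 3.825] 26.67
170.5 [456.04  227.259 170.491] False 4.66 [-0.152  3.836] 26.95
169.0 [455.964 227.168 168.899] False 3.38 [-0.567  3.263] 27.23
167.5 [455.899 226.98  167.291] False 2.37 [1.761 1.866] 27.52
166.0 [455.916 227.211 165.836] False 2.56 [0.826 1.621] 27.8
164.5 [455.908 227.296 164.378] False 2.56 [0.589 0.803] 28.08
163.0 [455.893 227.228 162.862] False 1.9 [0.198 0.742] 28.37
161.5 [455.927 227.327 161.413] False 1.83 [1.276 1.03 ] 28.65
160.0 [455.947 227.354 159.912] False 1.45 [0.695 0.288] 28.93
158.5 [455.965 227.333 158.407] False 1.74 [-0.376  1.381] 29.22
157.0 [455.951 227.368 156.906] False 1.58 [0.296 1.531] 29.5
156.5 [456.007 227.382 156.48 ] False 2.45 [-0.974  1.249] 29.78
156.0 [455.978 227.398 156.   ] False 2.77 [-0.537  2.054] 30.07
155.5 [456.007 227.456 155.587] False 4.7 [-0.665  1.927] 30.35
155.0 [456.079 227.513 155.278] False 7.44 [-1.132  1.289] 30.63
154.5 [456.146 227.567 154.999] False 9.34 [-2.141  1.304] 30.92
```

```bash
python3 - <<'E'
from h import *
from cell import r
x,y=.4560,.2274
r.line_to([x,y,.1541],velocity=.01,stop_force=5); r.hold(.3); print(fz(r),r.current_position()*1000)
r.line_to([x,y,.25],velocity=.12); r.line_to([x+.1,y,.27],velocity=.2)
d=r.get_image("side"); c=d["pixels"][180:270,240:330,::-1]; t=r.get_image("top")["pixels"][100:290,130:380,::-1]
a=cv2.resize(c,None,fx=4,fy=4,interpolation=cv2.INTER_CUBIC); b=cv2.resize(t,(474,360),interpolation=cv2.INTER_CUBIC)
cv2.imwrite("pics/m6.png",np.hstack([a,b])[:, :800]); print(r.current_wrist_force(),r.current_time_s())
E
```

```text
11.60732862114637 [456.187 227.586 154.77 ]
[ 0.185 -0.37   0.312] 33.2083
```

View pics/m6.png

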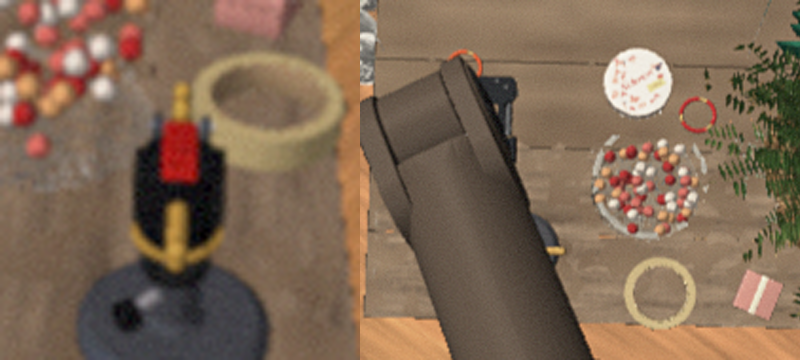

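The side view shows the lever lying flat: the red face fills (160–200, 120–182). The cup sits on the flange rim at about row 250. The top view shows the tape at (660,293) and the box at (757,293) where they started, and the bangle is partly visible at (463,62).

```bash
python3 - <<'E'
from cell import r
print(r.job_done())
E
```

```text
the job is handed in; nothing more can be done
None
```

The bar head is home on the stand and its lever is pressed down to its stop at about 11.5 N. Before that I pushed it home twice, about 0.75 s each, at roughly 17 N (wrist reading plus head weight). The plungers resisted with only about 4 N, below the stated 5–11 N, and I did not pull on the head to test the lock. The tape, gift box and bangle were not touched, and the job is handed in.

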